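# Slide the locked jar carriage under the classifier spout

### The arm

A 6-joint arm with a two-finger parallel gripper is mounted at the origin on the work surface. World frame = base frame: x ahead of the robot, y to its left, z up, the work surface at z = 0. Lengths are in mm, angles in rad, forces in N, time in s.
With the tool pointing down it reaches from about 350 to 775 mm from the base axis. Payload 7.3 kg.
Tool frame: the origin (TCP) lies midway between the tips of the shut fingers; the grasp point (between the pads) lies 19 mm behind it; x points along the fingers, y is the direction in which the jaws open and shut, and the axes are right-handed (so a half turn about x gives the same grasp; the last joint's range is limited). The gripper opens to 92 mm and grips with 3 to 60 N. Pads are 19 mm wide; open, the fingers measure 130 mm over their backs; the gripper's body (75 mm by 190 mm) begins 47 mm behind the grasp point.
Start: joints at [-1.427, 0.342, 1.524, -0, 1.275, -0.146], TCP at [150.047, -503.125, 186.841] pointing down, gripper open.
Joint ranges: [-2.53, 2.53], [-0.77, 2.02], [0.04, 2.7], [-1, 4.14], [0.28, 2.66], [-3.11, 3.11]. Speed limits (rad/s): [2.57, 2.57, 3.14, 3.14, 3.14, 3.14].

### API

Orientations are given as [roll, pitch, yaw] about the fixed x, y, z axes, in that order (R = Rz(yaw) Ry(pitch) Rx(roll)).
In Python, from plant import bot gives the robot as it stands. The module is installed in compiled form; this text tells all that it offers.
- The arm moves only by the shell command python3 -m handwheel 'ROWS' [OPENING]. ROWS is JSON, a list that holds one entry, the list of rows, each a list of 4 numbers: the shift along the tool's x, y, z in cm, then the turn about the tool's x in rad. A call has 1 to 8 rows; each row shifts and turns the commanded pose from where the row before left it, along the tool's axes as they then stand; what a row does not reach is not made up. A row lasts 1/12 s, in which the tool goes at most 41.7 mm and 7.16 degrees, less where a joint would pass 70% of its speed; a pose out of reach is approached as far as the arm can. A call is refused whole if a number of a shift passes 4.17 or a number of a turn 0.125, either way. A call with a gripper value outside its range is refused whole. OPENING is the opening, from 0 (shut) to 1 (fully open), set as the call begins (- or left out, the last holds). The fingers move at their own pace and stop on an object; the grip force is fixed at half the most. Time passes only in rows, so rows that do not move let the fingers close. It gives the time, the measured TCP pose, the force and the opening at its end, in the units of the state.
- bot.get_obs(): the state, without advancing time (a new reading comes with each control period).
- bot.capture(name): name is "side" or "top" or "wrist"; returns (picture, depth): 420x560x3 uint8, red, green, blue; 420x560 float32, mm along the optical axis (not along the pixel's ray), 0 where there is no reading.
- bot.camera_model(name): a dict with "fx", "fy", "cx", "cy" (pixels), "position" and "rotation" of the camera in the world. Camera axes: x right, y down, z forward; pixel columns grow to the right and rows downward; lengths in mm; the calibration is good to about 2 mm. A picture is of the moment at which its call begins: read the wrist's pose just before it. camera_model takes no time and is no camera call; for the wrist camera it gives the pose at the moment of the call.
- bot.close_job(): hands the job in, once; it reports no verdict.
Trained networks look in the newest picture that a camera, given by its name, has taken for a name from the list of things; names that differ only in an ending like _2 or _b are one class to them, and where a whole thing is asked for, a point or a joint stands for the part that bears it (a point fixed in the world has none). Each returns a list of dicts, best first, with "conf" (0 to 1); they miss things now and then, are a little off and sometimes report something else, mostly with a low value. They report only what shows in the picture. A call takes as long as a camera call. They do not tell look-alikes from the thing itself.
- bot.find_in(camera, label): "bbox" ([left, top, width, height] in pixels, round what is visible of it).
- bot.spot_point(camera, label): "point" ([column, row] in pixels: a listed point, or the origin of a listed thing).
The state is a dict: "time": time; "joint_positions": joint angles; "dq": joint speeds; "tau": joint torques, N m; "tool_pos": TCP position; "tcp_rot": TCP orientation; "contact_force": force on the tool from outside, world axes, zero at the start; "moment": the same for the moment, N m; "grip_width": finger opening in mm.
Only numpy, scipy, OpenCV 4.12 (cv2) and the standard library are available. Lean on these libraries where they do the work, as an engineer would, in place of code of your own. Each camera call takes 0.05 s, during which the arm holds its last target.

### The job

The sample jar's carriage is locked on its rail. With the fingertips press the red lock button fully down and, keeping it down all the way, push the carriage along the rail until its nose rests against the yellow end stop below the spout; then let go so that the button springs up and the carriage is locked there. The jar rides along upright in its seat; pick nothing up and leave the other things on the bench where they are.

Things in the scene. Friction and masses are not known exactly. Their poses are not given: they have to be found in the camera images.
- rail: Fixed slide rail on the bench, 440 mm long (its own y) and 100 mm wide (its own x), two aluminium runners 24 mm high on a grey plate. Origin: centre of its underside, on the bench. Its z is up. The carriage slides along its +y, towards the yellow stop. It may stand turned by up to 0.4 rad.
- carriage (a joint): Travel of the cream carriage along the rail's +y, in m; 0 at the start. Friction about 1.5 N when unlocked. With the button up, a steel foot under it is caught between fixed bars (1.5 mm of play); more bars stand along the way, the last just before the end. The travel needed, 80 to 140 mm, differs each time: the distance from carriage_nose to stop_face.
- lock (a joint): How far the red button is pressed, in m: 0 up (locked), 0.008 fully down. Its spring takes about 1.5 N to start and 5 N fully down. The carriage is free when it is pressed beyond 0.005. With the nose against the stop (within about 1.5 mm) the released button springs back to 0 and locks.
- button_top (a point): Centre of the red button's flat top, 51 mm above the bench when up, 43 mm when fully down. The button is 40 mm long along the travel, 30 mm wide across it. On its other three sides a low black rim, always below the button's top. 23 mm ahead of its centre (towards the stop) stands the push fence.
- carriage_nose (a point): Middle of the carriage's front end, 165 mm ahead of the button's centre (along the rail's +y), 31 mm above the bench. The cream deck is 200 mm long, 90 mm wide, its top 37 mm above the bench.
- stop_face (a point): Middle of the striking face of the yellow end stop (a block 104 mm wide across the rail, top 45 mm above the bench), 31 mm above the bench. It is fixed. Above it a cream post, up to 161 mm above the bench, bears an arm 30 mm thick that reaches 67 mm back over the carriage, with a spout whose mouth is 118 mm above the bench, 50 mm before the face (115 mm ahead of the button at the end).
- jar_seat (a point): Centre of the jar's seat on the carriage deck, 115 mm ahead of the button's centre, 37 mm above the bench: a black collar of 70 mm outer diameter, 14 mm high.
- jar: Open glass sample jar, 58 mm in diameter, 66 mm high (top 103 mm above the bench), standing loose in the seat. Origin: centre of its underside.
- reagent: Bystander: amber glass jar with white cap, 48 mm in diameter, 85 mm high, beyond the rail. Origin: centre of its underside.
- cup: Bystander: white ceramic cup, 60 mm in diameter, 55 mm high, beyond the rail. Origin: centre of its underside.
- brush: Bystander: brush about 160 mm long lying on the robot's side of the rail. Origin: on the bench under it.
- push_fence (a point): Top middle of the upright aluminium fence on the carriage, on its face towards the button: 23 mm ahead of the button's centre, 67 mm above the bench. The fence is 8 mm thick and 66 mm wide across the travel; a fingertip standing on the button can push against it.
Mind the look-alikes: they are no part of the job. What is shaped like the jar but brown, pink or turquoise is not meant.

How it is judged:
By the outcome, as a careful person would: the job done as asked, in the order asked, and still so for the second after the job is handed in, with the robot touching nothing.
It also fails if it takes over 38 s, if anything falls off the work surface, if the arm or the gripper's body presses on something with over 40 N, if the wrist force passes 120 N, or if a joint passes its speed limit or range.

## Working session

There is one attempt and no reset: what is moved stays moved. The work goes in short steps, Python scripts to look and compute and a shell command to move; the robot and the scene stay as the last step left them, time stands still between calls to the robot, and variables do not carry over. Pictures are saved under pics/ and viewed, and the job is handed in when it is done.

```bash
mkdir -p pics
cat > h.py <<'E'
import numpy as np,cv2
from plant import bot
def px2w(cam,d,u,v,z=None):
    m=bot.camera_model(cam);R=np.array(m["rotation"]);p=np.array(m["position"])
    r=R@np.array([(u-m["cx"])/m["fx"],(v-m["cy"])/m["fy"],1.])
    if z is not None: return p+r*(z-p[2])/r[2]
    return p+r*d[int(round(v)),int(round(u))]
E
python3 - <<'E'
from h import *
print(bot.get_obs())
for c in("top","side"):
    im,d=bot.capture(c);cv2.imwrite(f"pics/{c}0.png",im[:,:,::-1]);np.save(f"{c}d.npy",d)
    m=bot.camera_model(c);print(c,m)
    for l,z in(("button_top",51),("carriage_nose",31),("stop_face",31),("jar_seat",37),("push_fence",67),("jar",37),("rail",0)):
        try:
            for q in bot.spot_point(c,l)[:2]: print(l,q,px2w(c,d,*q["point"],z).round(1))
        except Exception as e: print(l,e)
print(bot.get_obs()["time"])
E
```

```text
{'time': 0.0, 'joint_positions': array([-1.42698633e+00,  3.42709478e-01,  1.52500774e+00, -4.04617503e-05,
        1.27543147e+00, -1.46024022e-01]), 'dq': array([-9.18460728e-04, -1.48913547e-03, -1.66756735e-04,  9.85352799e-04,
        4.35216541e-05, -1.35328719e-03]), 'tau': array([-2.33588280e-04, -4.31241846e+01, -2.44215792e+01,  7.16972211e-02,
        5.60295198e-02, -1.17607719e-04]), 'tool_pos': array([ 149.96813842, -502.62700988,  186.1551413 ]), 'tcp_rot': array([-1.69196012,  1.56923982,  1.73947837]), 'contact_force': array([-0.2895136 , -0.53437276, -0.0502502 ]), 'moment': array([ 0.00471902,  0.00321555, -0.01984728]), 'grip_width': 91.94904606685981}
top {'fx': 454.0132253422935, 'fy': 454.0132253422935, 'cx': 281.7229845395701, 'cy': 212.63238582667688, 'position': array([474.54376543,  16.60382777, 856.77452822]), 'rotation': array([-3.05670678e+00, -1.88569438e-03, -1.55939041e+00])}
button_top invalid index to scalar variable.
carriage_nose invalid index to scalar variable.
stop_face invalid index to scalar variable.
jar_seat invalid index to scalar variable.
push_fence invalid index to scalar variable.
jar invalid index to scalar variable.
rail invalid index to scalar variable.
side {'fx': 489.66246698017153, 'fy': 489.66246698017153, 'cx': 279.0035186401831, 'cy': 217.20057967166773, 'position': array([345.79112851, 636.4464273 , 739.49320933]), 'rotation': array([-2.36407756,  0.01479584, -2.82254887])}
button_top invalid index to scalar variable.
carriage_nose invalid index to scalar variable.
stop_face invalid index to scalar variable.
jar_seat invalid index to scalar variable.
push_fence invalid index to scalar variable.
jar invalid index to scalar variable.
rail invalid index to scalar variable.
0.8
```

```bash
sed -i 's/R=np.array(m\["rotation"\])/R=Rot.from_euler("xyz",m["rotation"]).as_matrix()/; 1a from scipy.spatial.transform import Rotation as Rot' h.py
python3 - <<'E'
from h import *
for c in("top","side"):
    d=np.load(f"{c}d.npy")
    for l,z in(("button_top",51),("carriage_nose",31),("stop_face",31),("jar_seat",37),("push_fence",67),("rail",0)):
            for q in bot.spot_point(c,l)[:2]:
                u,v=q["point"]; print(c,l,q,px2w(c,d,u,v,z).round(1),px2w(c,d,u,v).round(1))
o=bot.get_obs();print(o["time"],Rot.from_euler("xyz",o["tcp_rot"]).as_matrix().round(3))
E
```

```text
top button_top {'point': [375.2, 201.2], 'conf': 0.96} [ 565.5 -150.8   51. ] [ 565.5 -150.7   51.5]
top carriage_nose {'point': [283.8, 194.4], 'conf': 0.94} [578.4  12.4  31. ] [577.8  12.4  35.3]
top carriage_nose {'point': [362.6, 199.2], 'conf': 0.72} [ 571.2 -131.9   31. ] [ 569.3 -129.    47. ]
top stop_face {'point': [225.8, 186.2], 'conf': 0.91} [592.3 119.   31. ] [595.5 121.8   8.3]
top jar_seat {'point': [310.0, 195.9], 'conf': 0.7} [575.4 -35.2  37. ] [574.9 -34.9  41.6]
top jar_seat {'point': [268.8, 116.8], 'conf': 0.69} [721.5  41.7  37. ] [710.3  40.6  74.2]
top push_fence {'point': [362.4, 198.3], 'conf': 0.6} [ 568.6 -125.1   67. ] [ 568.9 -125.6   64. ]
top push_fence {'point': [309.9, 196.4], 'conf': 0.53} [570.9 -33.1  67. ] [574.  -34.7  41.5]
top rail {'point': [280.2, 192.8], 'conf': 0.87} [585.3  19.1   0. ] [584.6  19.1   5.4]
side button_top {'point': [302.2, 172.9], 'conf': 0.56} [ 562.4 -146.7   51. ] [ 562.2 -146.2   51.4]
side carriage_nose {'point': [270.6, 223.5], 'conf': 0.75} [585.   -0.7  31. ] [583.1   4.4  36.7]
side stop_face {'point': [244.8, 264.9], 'conf': 0.8} [596.1 114.4  31. ] [577.6 152.9  83.3]
side jar_seat {'point': [280.6, 213.1], 'conf': 0.95} [573.2 -29.   37. ] [566.4  -9.4  57.8]
side push_fence {'point': [298.1, 169.0], 'conf': 0.7} [ 569.3 -138.2   67. ] [ 579.2 -172.7   37.1]
side rail {'point': [265.2, 239.8], 'conf': 0.87} [591.1  18.1   0. ] [588.8  23.9   6.9]
1.4 [[ 0.     0.286 -0.958]
 [-0.    -0.958 -0.286]
 [-1.     0.    -0.   ]]
```

View pics/top0.png

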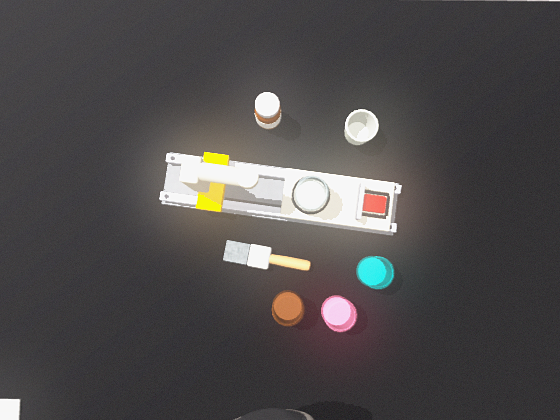

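View pics/side0.png

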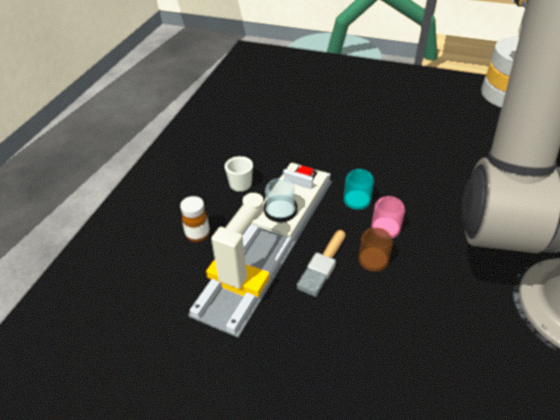

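Run:
```python
from h import *
c="top";d=np.load("topd.npy");im=cv2.imread("pics/top0.png")
m=bot.camera_model(c)
# button: red blob
hsv=cv2.cvtColor(im,cv2.COLOR_BGR2HSV)
def blob(mask,z,n):
    k,l,s,ce=cv2.connectedComponentsWithStats(mask.astype(np.uint8))
    i=1+np.argmax(s[1:,4]);ct=cv2.findContours((l==i).astype(np.uint8),0,2)[0][0][:,0].astype(float)
    w=np.array([px2w(c,d,u,v,z)[:2] for u,v in ct],np.float32);r=cv2.minAreaRect(w);print(n,ce[i],s[i],r,cv2.boxPoints(r).round(1).tolist())
H,S,V=cv2.split(hsv)
blob(((H<6)|(H>174))&(S>180)&(V>120)&(np.arange(560)>350)&(np.arange(420)[:,None]<230),51,"btn")
blob((abs(H.astype(int)-26)<6)&(S>150)&(V>100)&(np.arange(560)<240)&(np.arange(420)[:,None]>180),45,"stop")
# runners by height 24
vv,uu=np.mgrid[:420,:560]
R=Rot.from_euler("xyz",m["rotation"]).as_matrix()
P=np.stack([(uu-m["cx"])/m["fx"]*d,(vv-m["cy"])/m["fy"]*d,d],-1)@R.T+m["position"]
def reg(lo,hi,n):
    M=(P[...,2]>lo)&(P[...,2]<hi)&(abs(P[...,0]-580)<90)&(abs(P[...,1])<260)
    print(n,M.sum(),cv2.minAreaRect(P[M][:,:2].astype(np.float32)))
    return M
reg(20,28,"runner");reg(3,30,"rail");reg(34,40,"deck");reg(42,48,"stop/rim");reg(61,70,"fence");reg(98,107,"jar")
cr=cv2.resize(im[140:245,150:410],None,fx=3,fy=3,interpolation=2);cv2.imwrite("pics/crop.png",cr)
```

```text
Traceback (most recent call last):
ValueError: attempt to get argmax of an empty sequence
```

Run:
```python
from h import *
c="top";d=np.load("topd.npy");im=cv2.imread("pics/top0.png")
m=bot.camera_model(c)
print(im[204,375],im[185,215])
I=im.astype(int)
def blob(mask,z,n):
    k,l,s,ce=cv2.connectedComponentsWithStats(mask.astype(np.uint8))
    if k<2: print(n,"none");return
    i=1+np.argmax(s[1:,4]);ct=cv2.findContours((l==i).astype(np.uint8),0,2)[0][0][:,0].astype(float)
    w=np.array([px2w(c,d,u,v,z)[:2] for u,v in ct],np.float32);r=cv2.minAreaRect(w);print(n,ce[i],s[i],r,cv2.boxPoints(r).round(1).tolist(), px2w(c,d,*ce[i],z))
cols=np.arange(560);rows=np.arange(420)[:,None]
blob((I[...,2]>I[...,1]+80)&(abs(I[...,1]-I[...,0])<60)&(cols>355)&(rows<225)&(rows>180),51,"btn")
blob((I[...,1]>I[...,0]+80)&(I[...,2]>I[...,0]+80)&(cols<240)&(rows>183),45,"stop")
vv,uu=np.mgrid[:420,:560]
R=Rot.from_euler("xyz",m["rotation"]).as_matrix()
P=np.stack([(uu-m["cx"])/m["fx"]*d,(vv-m["cy"])/m["fy"]*d,d],-1)@R.T+m["position"]
def reg(lo,hi,n):
    M=(P[...,2]>lo)&(P[...,2]<hi)&(abs(P[...,0]-580)<90)&(abs(P[...,1])<260)
    if M.sum(): print(n,M.sum(),cv2.minAreaRect(P[M][:,:2].astype(np.float32)))
reg(20,28,"runner");reg(3,30,"rail");reg(34,40,"deck");reg(42,48,"stop/rim");reg(61,70,"fence");reg(98,107,"jar")
cr=cv2.resize(im[140:245,150:410],None,fx=3,fy=3,interpolation=2);cv2.imwrite("pics/crop.png",cr)
```

```text
[103 122 247] [ 86 221 244]
btn [374.23157895 203.19210526] [363 194  24  19 380] ((561.8779296875, -149.27967834472656), (39.8162727355957, 30.787126541137695), 82.70809173583984) [[544.0999755859375, -167.10000610351562], [574.5999755859375, -171.0], [579.7000122070312, -131.5], [549.0999755859375, -127.5999984741211]] [ 561.94145527 -149.06188674   51.        ]
stop [211.09547739 198.10720268] [196 184  29  28 597] ((571.7009887695312, 145.53448486328125), (46.98975372314453, 50.007442474365234), 83.51933288574219) [[544.2000122070312, 125.0], [593.9000244140625, 119.4000015258789], [599.2000122070312, 166.10000610351562], [549.5, 171.6999969482422]] [568.38262825 143.19865043  45.        ]
runner 1429 ((556.4388427734375, 23.984893798828125), (442.0436706542969, 153.88418579101562), 81.42729187011719)
rail 4285 ((580.6099853515625, -2.287933349609375), (177.60995483398438, 516.0789184570312), 0.6889154314994812)
deck 3293 ((578.7211303710938, -10.248321533203125), (349.1751708984375, 100.38906860351562), 82.85787963867188)
stop/rim 1109 ((580.7354736328125, -5.1068572998046875), (344.2091979980469, 103.75675964355469), 82.747314453125)
fence 240 ((574.0091552734375, 22.845550537109375), (300.7315368652344, 64.4142074584961), 86.83155059814453)
jar 252 ((575.3886108398438, 55.593414306640625), (52.872859954833984, 234.40728759765625), 1.0475572347640991)
```

View pics/crop.png

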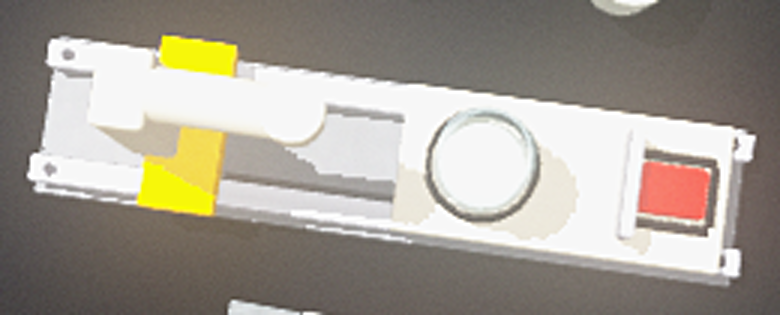

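```bash
python3 -m handwheel '[[[0,-1.6,-3.5,0],[0,-1.6,-3.5,0],[0,-1.6,-3.5,0],[0,-1.6,-3.5,0],[0,-1.6,-3.5,0],[0,-1.6,-3.5,0],[0,-1.6,-3.5,0],[0,-1.6,-3.5,0]]]' 0; python3 -m handwheel '[[[0,-1.6,-3.5,0],[0,-1.6,-3.5,0],[0,-1.6,-3.5,0],[0,-1.6,-3.5,0],[0,-1.6,-3.5,0],[0,0,0,-0.115],[0,0,0,-0.115],[0,0,0,-0.115]]]'; python3 -m handwheel '[[[0,0,0,-0.115],[0,0,0,-0.115],[0,0,0,-0.115],[0,0,0,-0.115],[0,0,0,-0.115],[0,0,0,-0.115],[0,0,0,-0.115],[0,0,0,0]]]'
```

```text
time: 2.07
tool_pos: [383.0, -299.0, 187.0]
tcp_rot: [1.948, 1.57, -0.904]
contact_force: [0.5, -0.7, 0.1]
grip_width: 43.2
time: 2.73
tool_pos: [527.1, -172.8, 186.5]
tcp_rot: [-0.701, 1.57, 3.083]
contact_force: [0.1, -0.1, -1.2]
grip_width: 0.1
time: 3.4
tool_pos: [526.6, -173.8, 186.8]
tcp_rot: [-0.907, 1.571, -2.605]
contact_force: [-0.3, -1.0, 0.3]
grip_width: 0.4
```

```bash
cat > rel.py <<'E'
from h import *
o=bot.get_obs();R=Rot.from_euler("xyz",o["tcp_rot"]).as_matrix();p=o["tool_pos"]
B=np.array([562,-149,51.]);u=np.array([.125,.992,0]);w=np.array([.992,-.125,0])
print("t",round(o["time"],2),"tcp",p.round(1),"along",((p-B)@u).round(1),"across",((p-B)@w).round(1),"F",o["contact_force"].round(1),"grip",round(o["grip_width"],1),"q6",o["joint_positions"].round(2))
print("yang",np.arctan2(R[1,1],R[0,1]).round(4)); print(R.round(3).tolist())
E
python3 rel.py
```

```text
t 3.4 tcp [ 526.6 -173.8  186.8] along -29.0 across -32.0 F [-0.3 -1.   0.3] grip 0.4 q6 [-0.46  0.4   1.44 -0.    1.3  -0.33]
yang -0.1269
[[-0.0, 0.992, -0.127], [-0.0, -0.127, -0.992], [-1.0, -0.0, 0.0]]
```

```bash
python3 -m handwheel '[[[0,1.6,-1.6,0],[0,1.6,-1.7,0],[2.5,0,0,0],[2.5,0,0,0],[2.5,0,0,0],[2.5,0,0,0],[1.5,0,0,0],[0,0,0,0]]]'; python3 rel.py
python3 - <<'E'
from h import *
for c in("top","side","wrist"):
    im,d=bot.capture(c);cv2.imwrite(f"pics/{c}1.png",im[:,:,::-1])
    if c!="side":
        for q in bot.spot_point(c,"button_top")[:2]:print(c,q,px2w(c,d,*q["point"],51))
        for q in bot.spot_point(c,"push_fence")[:2]:print(c,q,px2w(c,d,*q["point"],67))
E
```

```text
time: 4.07
tool_pos: [560.3, -144.3, 68.2]
tcp_rot: [-1.808, 1.564, 2.77]
contact_force: [-0.8, -0.1, -0.5]
grip_width: 0.6
t 4.07 tcp [ 560.3 -144.3   68.2] along 4.4 across -2.2 F [-0.8 -0.1 -0.5] grip 0.6 q6 [-0.38  0.56  1.52 -0.    1.07 -0.25]
yang -0.1345
[[-0.006, 0.991, -0.134], [0.003, -0.134, -0.991], [-1.0, -0.007, -0.002]]
top {'point': [361.0, 200.8], 'conf': 0.62} [ 564.14717239 -122.63051924   67.        ]
wrist {'point': [280.3, 223.8], 'conf': 0.94} [ 562.07054926 -149.40870322   51.        ]
wrist {'point': [281.0, 202.9], 'conf': 0.96} [ 565.29126017 -127.73469811   67.        ]
```

View pics/wrist1.png

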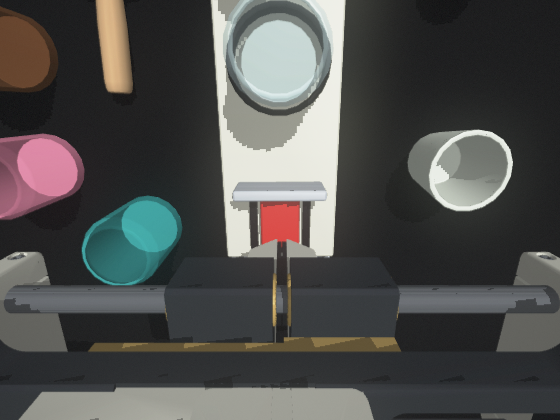

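View pics/side1.png

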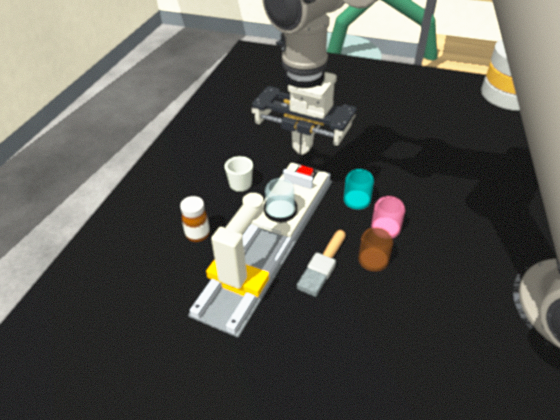

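```bash
python3 rel.py
```

```text
t 4.42 tcp [ 563.4 -145.6   73.2] along 3.6 across 1.0 F [-0.2 -0.2  1.2] grip 0.7 q6 [-0.38  0.55  1.52 -0.    1.07 -0.25]
yang -0.1316
[[0.002, 0.991, -0.131], [-0.001, -0.131, -0.991], [-1.0, 0.002, 0.001]]
```

```bash
python3 -m handwheel '[[[1.0,0,0,0],[0.8,0,0,0],[0,0,0,0],[0,0,0,0],[0,0,0,0]]]'; python3 rel.py|head -1;  python3 -m handwheel '[[[0.3,0,0,0],[0.2,0,0,0],[0.2,0,0,0],[0,0,0,0],[0,0,0,0],[0,0,0,0]]]'; python3 rel.py
```

```text
time: 4.83
tool_pos: [562.6, -145.2, 53.6]
tcp_rot: [-1.676, 1.57, 2.905]
contact_force: [-0.2, -0.1, -0.2]
grip_width: 0.1
t 4.83 tcp [ 562.6 -145.2   53.6] along 3.8 across 0.1 F [-0.2 -0.1 -0.2] grip 0.1 q6 [-0.38  0.58  1.54 -0.    1.03 -0.25]
time: 5.33
tool_pos: [562.7, -145.3, 46.9]
tcp_rot: [0.853, 1.571, -0.849]
contact_force: [-0.3, 0.1, 0.3]
grip_width: 0.2
t 5.33 tcp [ 562.7 -145.3   46.9] along 3.8 across 0.3 F [-0.3  0.1  0.3] grip 0.2 q6 [-0.38  0.58  1.55 -0.    1.01 -0.25]
yang -0.131
[[0.0, 0.991, -0.131], [-0.0, -0.131, -0.991], [-1.0, 0.0, 0.0]]
```

```bash
python3 - <<'E'
from h import *
im,d=bot.capture("wrist");cv2.imwrite("pics/wrist2.png",im[:,:,::-1])
im,d=bot.capture("side");cv2.imwrite("pics/side2.png",cv2.resize(im[80:280,190:400,::-1],None,fx=3,fy=3,interpolation=2))
E
python3 rel.py
```

```text
t 5.43 tcp [ 562.8 -145.3   46.9] along 3.8 across 0.3 F [0.2 0.3 0.3] grip 0.6 q6 [-0.38  0.58  1.55 -0.    1.01 -0.25]
yang -0.131
[[0.0, 0.991, -0.131], [-0.0, -0.131, -0.991], [-1.0, 0.0, 0.0]]
```

View pics/wrist2.png

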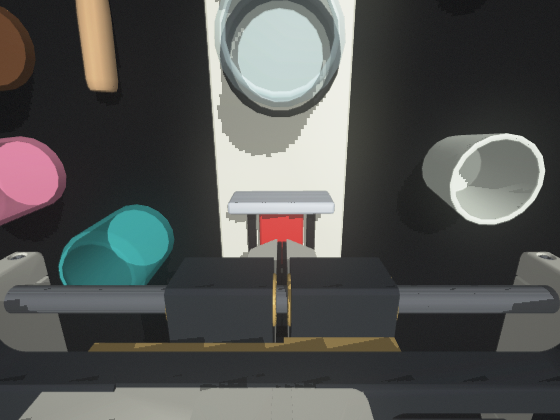

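View pics/side2.png

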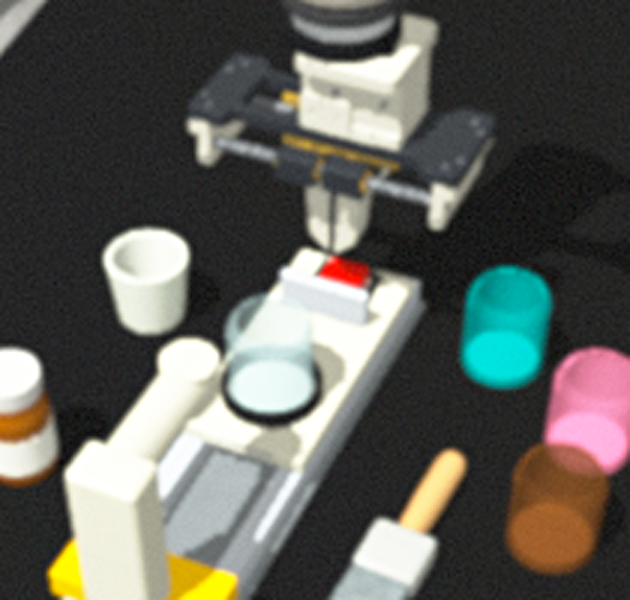

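Run:
```python
from h import *
o=bot.get_obs();p=o["tool_pos"]
for c in("side","top","wrist"):
    m=bot.camera_model(c);R=Rot.from_euler("xyz",m["rotation"]).as_matrix()
    for n,P in(("tcp",p),("grasp",p+[0,0,19]),("btn",np.array([562,-149,51.])),("fence",np.array([565,-126.5,67]))):
        q=R.T@(P-m["position"]);print(c,n,(m["fx"]*q[0]/q[2]+m["cx"]).round(1),(m["fy"]*q[1]/q[2]+m["cy"]).round(1),q[2].round(0))
im,d=bot.capture("side")
for v in range(150,178,2): print(v,px2w("side",d,301,v).round(0),im[v,301])
im,d=bot.capture("wrist")
print(bot.camera_model("wrist"))
for v in range(205,262,4): print(v,px2w("wrist",d,272,v).round(0),d[v,272],im[v,272])
```

```text
side tcp 301.8 174.7 1062.0
side grasp 302.0 167.9 1048.0
side btn 302.7 172.3 1061.0
side fence 298.4 172.8 1035.0
top tcp 371.7 203.0 815.0
top grasp 373.8 201.8 796.0
top btn 374.2 203.2 810.0
top fence 363.2 200.3 795.0
wrist tcp 281.7 230.1 214.0
wrist grasp 281.7 241.5 196.0
wrist btn 281.3 237.5 211.0
wrist fence 281.4 214.0 189.0
150 [ 563. -136.  121.] [112 111 105]
152 [ 563. -135.  116.] [111 112 101]
154 [ 563. -136.  110.] [134 131 120]
156 [ 563. -137.  104.] [161 158 145]
158 [ 562. -135.  101.] [162 159 147]
160 [ 563. -138.   93.] [174 172 158]
162 [ 563. -137.   89.] [183 183 165]
164 [ 590. -236.   -1.] [123 107  97]
166 [ 571. -168.   51.] [248  88  78]
168 [ 569. -160.   52.] [255  27   0]
170 [ 569. -159.   47.] [255  16   0]
172 [ 566. -149.   51.] [254  58  52]
174 [ 559. -124.   67.] [252 237 240]
176 [ 557. -117.   68.] [251 254 255]
{'fx': 307.17928051831547, 'fy': 307.17928051831547, 'cx': 281.40322739146586, 'cy': 203.65247194928403, 'position': array([573.21959334, -64.49816588, 245.26464177]), 'rotation': array([ 2.83788922e+00,  5.45824542e-04, -1.30331301e-01])}
205 [ 560. -120.   67.] 187.1936 [220 224 228]
209 [ 560. -123.   67.] 187.85326 [211 215 220]
213 [ 559. -125.   66.] 189.24025 [175 181 186]
217 [ 558. -133.   51.] 206.84044 [140  67  64]
221 [ 557. -136.   51.] 207.59602 [219  80  76]
225 [ 557. -139.   52.] 207.15997 [218  79  75]
229 [ 557. -142.   52.] 208.43912 [218  78  74]
233 [ 556. -145.   51.] 210.00722 [218  77  73]
237 [ 556. -148.   51.] 210.85222 [218  76  71]
241 [ 559. -133.   90.] 168.83885 [170 159 150]
245 [ 559. -133.   96.] 162.98247 [165 165 156]
249 [ 559. -133.  101.] 158.81107 [164 164 154]
253 [ 559. -133.  105.] 154.41768 [164 164 155]
257 [ 564. -109.  158.] 96.395966 [100 100  97]
261 [ 564. -109.  161.] 94.14418 [58 57 57]
```

```bash
python3 -m handwheel '[[[1.0,0,0,0],[1.0,0,0,0],[1.0,0,0,0],[0,0,0,0],[0,0,0,0],[0,0,0,0]]]'; python3 rel.py
python3 - <<'E'
from h import *
im,d=bot.capture("side");cv2.imwrite("pics/side3.png",cv2.resize(im[80:280,190:400,::-1],None,fx=3,fy=3,interpolation=2))
for v in range(158,178,2): print(v,px2w("side",d,301,v).round(0),im[v,301])
im,d=bot.capture("wrist");cv2.imwrite("pics/wrist3.png",im[:,:,::-1])
for v in range(220,262,4): print(v,px2w("wrist",d,272,v).round(0),d[v,272],im[v,272])
E
```

```text
time: 6.03
tool_pos: [562.7, -145.3, 16.6]
tcp_rot: [-1.561, 1.571, 3.02]
contact_force: [0.0, 0.3, 0.2]
grip_width: 0.3
t 6.03 tcp [ 562.7 -145.3   16.6] along 3.8 across 0.2 F [0.  0.3 0.2] grip 0.3 q6 [-0.38  0.62  1.57 -0.    0.95 -0.25]
yang -0.131
[[-0.0, 0.991, -0.131], [0.0, -0.131, -0.991], [-1.0, -0.0, 0.0]]
158 [ 563. -136.  100.] [112 111 102]
160 [ 563. -137.   94.] [118 118 108]
162 [ 563. -137.   89.] [135 134 124]
164 [ 562. -134.   86.] [136 135 123]
166 [ 563. -137.   78.] [161 159 145]
168 [ 562. -136.   73.] [194 193 173]
170 [ 562. -137.   67.] [196 195 175]
172 [ 562. -135.   63.] [196 192 175]
174 [ 559. -126.   66.] [243 246 246]
176 [ 557. -120.   65.] [253 254 255]
220 [ 561. -119.   67.] 158.33778 [214 218 221]
224 [ 561. -121.   68.] 157.64377 [218 222 226]
228 [ 561. -123.   68.] 158.43253 [210 215 218]
232 [ 561. -125.   68.] 159.48271 [152 139 141]
236 [ 559. -134.   52.] 177.28865 [211  79  74]
240 [ 559. -133.   59.] 170.35782 [150 110 104]
244 [ 559. -133.   65.] 164.71127 [166 166 157]
248 [ 559. -133.   70.] 160.22295 [166 166 157]
252 [ 559. -134.   73.] 156.54997 [165 165 156]
256 [ 560. -133.   79.] 151.58405 [164 165 156]
260 [ 565. -109.  130.] 95.0147 [60 61 61]
```

View pics/side3.png

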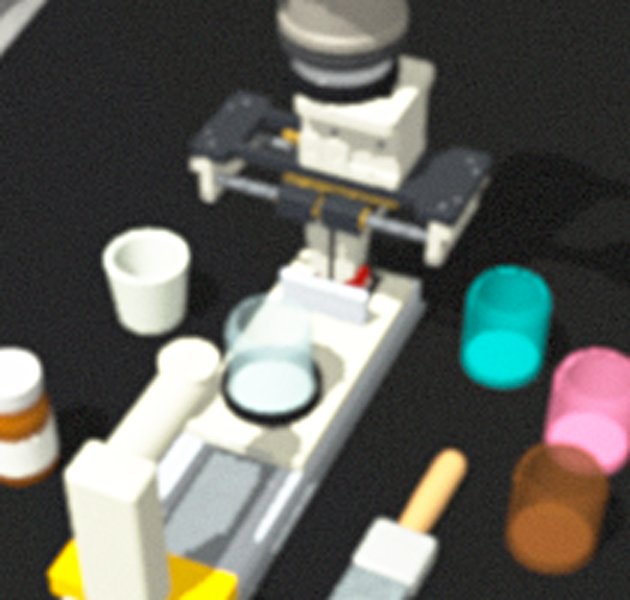

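```bash
python3 -m handwheel '[[[0.3,0,0,0],[0.3,0,0,0],[0.2,0,0,0],[0,0,0,0],[0,0,0,0]]]'; for i in 1; do python3 -m handwheel '[[[0.2,0,0,0],[0,0,0,0],[0,0,0,0]]]'; done; python3 rel.py|head -1
```

```text
time: 6.55
tool_pos: [563.0, -145.4, 9.0]
tcp_rot: [1.223, 1.57, -0.479]
contact_force: [1.0, -0.7, 2.8]
grip_width: 0.3
time: 6.8
tool_pos: [563.0, -145.4, 7.0]
tcp_rot: [1.24, 1.57, -0.462]
contact_force: [1.0, -0.0, 2.9]
grip_width: 0.6
t 6.8 tcp [ 563.  -145.4    7. ] along 3.7 across 0.5 F [ 1.  -0.   2.9] grip 0.6 q6 [-0.38  0.64  1.58 -0.    0.93 -0.25]
```

```bash
for i in 1; do python3 -m handwheel '[[[0.2,0,0,0],[0.1,0,0,0],[0,0,0,0],[0,0,0,0]]]'; python3 rel.py|head -1;  python3 -m handwheel '[[[0.1,0,0,0],[0,0,0,0],[0,0,0,0]]]'; python3 rel.py|head -1; python3 -m handwheel '[[[0.1,0,0,0],[0,0,0,0],[0,0,0,0]]]'; python3 rel.py|head -1; done
```

```text
time: 7.13
tool_pos: [562.9, -145.4, 4.0]
tcp_rot: [1.194, 1.57, -0.508]
contact_force: [1.3, -0.5, 5.2]
grip_width: 0.2
t 7.13 tcp [ 562.9 -145.4    4. ] along 3.7 across 0.5 F [ 1.3 -0.5  5.2] grip 0.2 q6 [-0.38  0.64  1.58 -0.    0.92 -0.25]
time: 7.38
tool_pos: [563.0, -145.4, 3.3]
tcp_rot: [1.208, 1.57, -0.494]
contact_force: [0.1, 0.5, 7.5]
grip_width: 0.4
t 7.38 tcp [ 563.  -145.4    3.3] along 3.7 across 0.5 F [0.1 0.5 7.5] grip 0.4 q6 [-0.38  0.64  1.58 -0.    0.92 -0.25]
time: 7.63
tool_pos: [563.1, -145.4, 3.2]
tcp_rot: [1.242, 1.569, -0.46]
contact_force: [-1.8, 1.0, 13.8]
grip_width: 0.6
t 7.63 tcp [ 563.1 -145.4    3.2] along 3.7 across 0.6 F [-1.8  1.  13.8] grip 0.6 q6 [-0.38  0.64  1.58 -0.    0.92 -0.25]
```

```bash
python3 -m handwheel '[[[0,0,-0.2,0],[0,0,-0.3,0],[0,0,-0.3,0],[0,0,-0.3,0],[0,0,-0.3,0],[0,0,-0.3,0],[0,0,-0.3,0],[0,0,0,0]]]'; python3 rel.py|head -1
python3 - <<'E'
from h import *
im,d=bot.capture("side");cv2.imwrite("pics/side4.png",cv2.resize(im[80:280,190:400,::-1],None,fx=3,fy=3,interpolation=2))
im,d=bot.capture("wrist");cv2.imwrite("pics/wrist4.png",im[:,:,::-1])
for l,z in(("push_fence",67),("carriage_nose",31),("stop_face",31)):
  for q in bot.spot_point("wrist",l)[:1]:
    w=px2w("wrist",d,*q["point"],z);print(l,q,w,(w-[562,-149,0])@[.125,.992,0])
E
```

```text
time: 8.3
tool_pos: [565.6, -125.3, 3.1]
tcp_rot: [1.098, 1.57, -0.604]
contact_force: [-1.6, 0.9, 14.2]
grip_width: 0.7
t 8.3 tcp [ 565.6 -125.3    3.1] along 23.9 across 0.6 F [-1.6  0.9 14.2] grip 0.7 q6 [-0.35  0.64  1.59 -0.    0.91 -0.22]
push_fence {'point': [281.8, 248.1], 'conf': 0.67} [ 567.74806004 -108.5345497    67.        ] 40.860234202189794
```

View pics/side4.png

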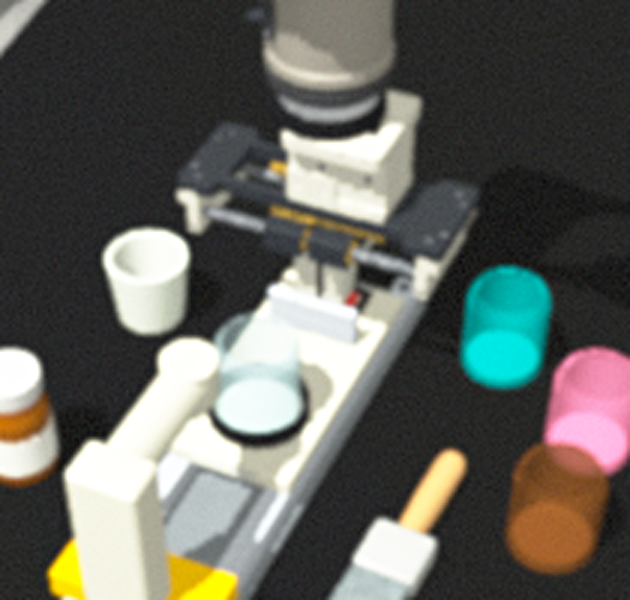

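View pics/wrist4.png

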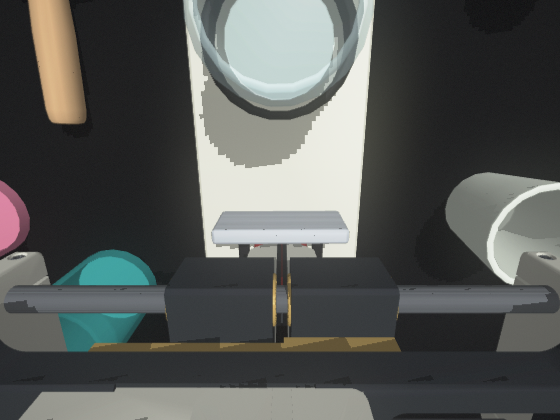

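```bash
python3 -m handwheel '[[[0,0,-0.4,0],[0,0,-0.4,0],[0,0,-0.4,0],[0,0,-0.4,0],[0,0,-0.4,0],[0,0,-0.4,0],[0,0,-0.4,0],[0,0,-0.2,0]]]'; python3 rel.py|head -1;  python3 -m handwheel '[[[0,0,-0.3,0],[0,0,-0.4,0],[0,0,-0.4,0],[0,0,-0.4,0],[0,0,-0.4,0],[0,0,-0.4,0],[0,0,-0.2,0],[0,0,0,0]]]'; python3 rel.py|head -1
python3 - <<'E'
from h import *
im,d=bot.capture("side");cv2.imwrite("pics/side5.png",cv2.resize(im[80:280,190:400,::-1],None,fx=3,fy=3,interpolation=2))
for l,z in(("push_fence",67),("carriage_nose",31),("stop_face",31)):
  for q in bot.spot_point("side",l)[:1]:
    w=px2w("side",d,*q["point"],z);print(l,q,w,(w-[562,-149,0])@[.125,.992,0])
E
```

```text
time: 9.22
tool_pos: [569.3, -95.8, 3.1]
tcp_rot: [0.789, 1.57, -0.913]
contact_force: [-2.4, -1.6, 14.6]
grip_width: 0.2
t 9.22 tcp [569.3 -95.8   3.1] along 53.7 across 0.6 F [-2.4 -1.6 14.6] grip 0.2 q6 [-0.3   0.64  1.59 -0.    0.91 -0.17]
time: 9.88
tool_pos: [572.6, -70.6, 3.2]
tcp_rot: [1.12, 1.57, -0.581]
contact_force: [-3.0, 1.2, 14.0]
grip_width: 0.5
t 9.88 tcp [572.6 -70.6   3.2] along 79.0 across 0.7 F [-3.   1.2 14. ] grip 0.5 q6 [-0.26  0.63  1.6  -0.    0.91 -0.12]
push_fence {'point': [284.2, 191.6], 'conf': 0.64} [575.71237537 -61.52577108  67.        ] 88.48848201427985
carriage_nose {'point': [254.5, 251.4], 'conf': 0.87} [590.3587792  78.0757961  31.       ] 228.8040371357594
stop_face {'point': [243.7, 266.9], 'conf': 0.73} [596.35560413 119.42669171  31.        ] 270.57372869126175
```

View pics/side5.png

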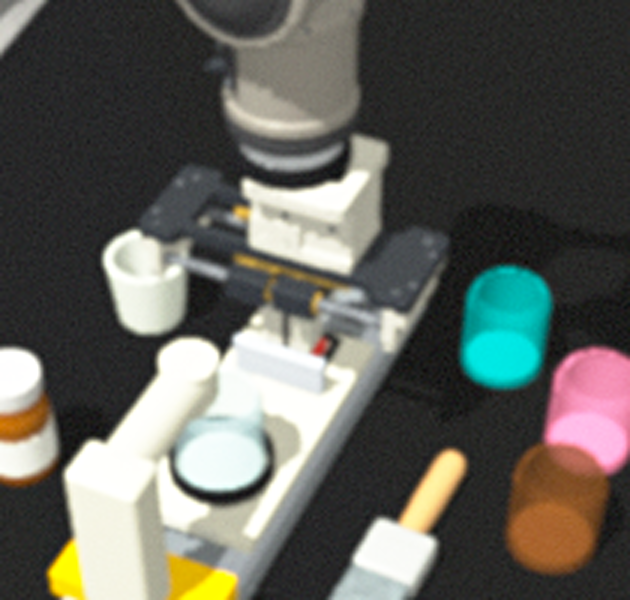

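```bash
python3 -m handwheel '[[[0,0,-0.3,0],[0,0,-0.4,0],[0,0,-0.4,0],[0,0,-0.4,0],[0,0,-0.4,0],[0,0,-0.3,0],[0,0,-0.2,0],[0,0,0,0]]]'; python3 rel.py|head -1;  python3 -m handwheel '[[[0,0,-0.2,0],[0,0,-0.2,0],[0,0,-0.2,0],[0,0,0,0]]]'; python3 rel.py|head -1; python3 -m handwheel '[[[0,0,-0.2,0],[0,0,-0.1,0],[0,0,0,0]]]'; python3 rel.py|head -1
```

```text
time: 10.75
tool_pos: [575.5, -46.9, 3.1]
tcp_rot: [0.818, 1.57, -0.884]
contact_force: [-3.8, 1.4, 14.7]
grip_width: 0.4
t 10.75 tcp [575.5 -46.9   3.1] along 103.0 across 0.7 F [-3.8  1.4 14.7] grip 0.4 q6 [-0.21  0.64  1.59 -0.    0.91 -0.08]
time: 11.08
tool_pos: [576.3, -41.1, 3.1]
tcp_rot: [0.604, 1.57, -1.097]
contact_force: [-4.2, -0.2, 14.7]
grip_width: 0.3
t 11.08 tcp [576.3 -41.1   3.1] along 108.8 across 0.7 F [-4.2 -0.2 14.7] grip 0.3 q6 [-0.2   0.64  1.59 -0.    0.91 -0.07]
time: 11.33
tool_pos: [576.5, -39.0, 3.1]
tcp_rot: [0.092, 1.569, -1.609]
contact_force: [-4.5, -2.1, 15.1]
grip_width: 0.5
t 11.33 tcp [576.5 -39.    3.1] along 111.0 across 0.7 F [-4.5 -2.1 15.1] grip 0.5 q6 [-0.2   0.64  1.59 -0.    0.91 -0.07]
```

```bash
python3 -m handwheel '[[[0,0,-0.1,0],[0,0,-0.1,0],[0,0,0,0]]]' >/dev/null; python3 rel.py|head -1; python3 -m handwheel '[[[0,0,-0.1,0],[0,0,-0.1,0],[0,0,0,0]]]'>/dev/null; python3 rel.py|head -1
python3 - <<'E'
from h import *
for c in ("side","top","wrist"):
  im,d=bot.capture(c)
  if c=="side":im=cv2.resize(im[80:280,190:400],None,fx=3,fy=3,interpolation=2)
  cv2.imwrite(f"pics/{c}6.png",im[:,:,::-1])
  for l,z in(("push_fence",67),("carriage_nose",31),("stop_face",31)):
   for q in bot.spot_point(c,l)[:1]:
    w=px2w(c,d,*q["point"],z);print(c,l,q,w,(w-[562,-149,0])@[.125,.992,0])
E
```

```text
t 11.58 tcp [577.  -38.1   3.1] along 111.9 across 1.0 F [-4.7 -6.  13.7] grip 0.5 q6 [-0.2   0.64  1.59 -0.    0.91 -0.06]
t 11.83 tcp [577.8 -36.3   3.2] along 113.8 across 1.6 F [-2.3 -6.9 12.4] grip 0.4 q6 [-0.19  0.64  1.59 -0.    0.91 -0.06]
side push_fence {'point': [279.9, 205.7], 'conf': 0.83} [571.1946343  -19.82957402  67.        ] 129.286391859295
side carriage_nose {'point': [250.7, 263.4], 'conf': 0.84} [586.93185196 107.72516256  31.        ] 257.78784275302644
side stop_face {'point': [244.1, 267.4], 'conf': 0.65} [595.22395973 120.3035435   31.        ] 271.30211011532094
top push_fence {'point': [301.8, 191.7], 'conf': 0.8} [578.98732245 -18.88863308  67.        ] 131.19389129019694
top carriage_nose {'point': [223.5, 181.7], 'conf': 0.91} [600.56753295 123.36562263  31.        ] 275.00763926409167
top stop_face {'point': [224.6, 182.8], 'conf': 0.82} [598.55366468 121.30209919  31.        ] 272.7088904850689
wrist push_fence {'point': [278.4, 251.4], 'conf': 0.73} [578.02837424 -20.76028028  67.        ] 129.21734873864773
```

View pics/side6.png

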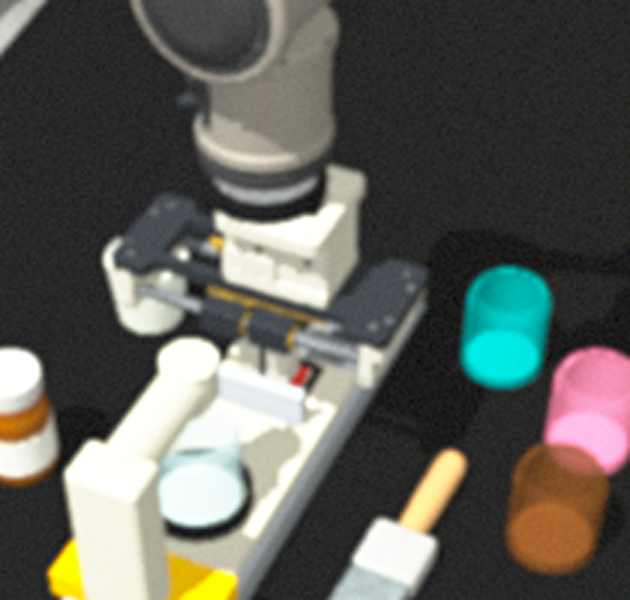

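View pics/wrist6.png

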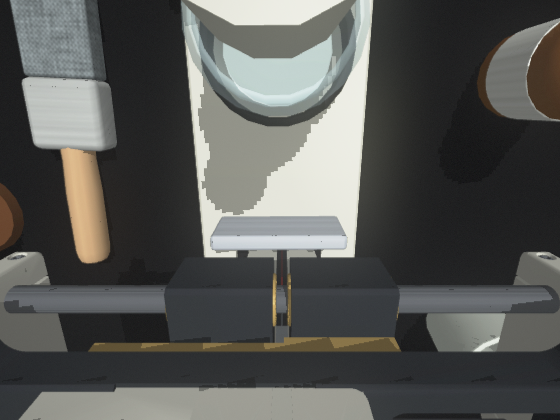

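```bash
python3 -m handwheel '[[[-0.3,0,0,0],[-0.3,0,0,0],[-0.5,0,0,0],[-0.5,0,0,0],[0,0,0,0],[0,0,0,0]]]'; python3 rel.py|head -1;  python3 -m handwheel '[[[-1,0,0,0],[-2,0,0,0],[-3,0,0,0],[-3,0,0,0],[-3,0,0.5,0],[-2,0,1,0],[0,0,0,0],[0,0,0,0]]]'; python3 rel.py|head -1
python3 - <<'E'
from h import *
B=np.array([562,-149,0])
for c in ("side","top","wrist"):
  im,d=bot.capture(c)
  if c=="side":im=cv2.resize(im[80:280,190:400],None,fx=3,fy=3,interpolation=2)
  cv2.imwrite(f"pics/{c}7.png",im[:,:,::-1])
  for l,z in(("button_top",51),("push_fence",67),("carriage_nose",31),("stop_face",31)):
   for q in bot.spot_point(c,l)[:1]:
    w=px2w(c,d,*q["point"],z);print(c,l,q,w.round(1),((w-B)@[.125,.992,0]).round(1),"depth pt",px2w(c,d,*q["point"]).round(1))
E
```

```text
time: 12.93
tool_pos: [577.0, -33.9, 17.7]
tcp_rot: [-1.773, 1.57, 2.809]
contact_force: [-0.0, 0.1, -0.7]
grip_width: 0.4
t 12.93 tcp [577.  -33.9  17.7] along 116.1 across 0.5 F [-0.   0.1 -0.7] grip 0.4 q6 [-0.19  0.62  1.58  0.    0.95 -0.06]
time: 13.6
tool_pos: [575.8, -49.4, 159.2]
tcp_rot: [1.492, 1.568, -0.21]
contact_force: [0.5, -0.7, -0.9]
grip_width: 0.6
t 13.6 tcp [575.8 -49.4 159.2] along 100.6 across 1.2 F [ 0.5 -0.7 -0.9] grip 0.6 q6 [-0.22  0.46  1.42  0.    1.26 -0.09]
side button_top {'point': [280.1, 202.4], 'conf': 0.43} [579.2 -44.7  51. ] 105.6 depth pt [579.7 -46.1  49.6]
side push_fence {'point': [279.0, 204.3], 'conf': 0.68} [574.1 -23.1  67. ] 126.4 depth pt [580.5 -41.5  48.2]
side carriage_nose {'point': [248.4, 263.1], 'conf': 0.7} [591.3 108.3  31. ] 258.9 depth pt [589.5 112.1  36.1]
side stop_face {'point': [247.1, 266.3], 'conf': 0.76} [590.9 116.2  31. ] 266.7 depth pt [586.7 125.1  43.1]
top push_fence {'point': [301.3, 192.7], 'conf': 0.94} [577.2 -18.   67. ] 131.8 depth pt [550.4  -9.  273.5]
top carriage_nose {'point': [221.0, 184.0], 'conf': 0.86} [596.3 127.9  31. ] 278.9 depth pt [594.4 126.1  43.7]
top stop_face {'point': [223.9, 184.1], 'conf': 0.77} [596.1 122.5  31. ] 273.6 depth pt [595.  121.5  38.9]
wrist button_top {'point': [280.4, 182.3], 'conf': 0.87} [575.1 -40.2  51. ] 109.5 depth pt [575.  -40.5  50. ]
wrist push_fence {'point': [283.9, 166.7], 'conf': 0.72} [581.  -21.9  67. ] 128.5 depth pt [580.7 -24.8  51.1]
```

View pics/side7.png

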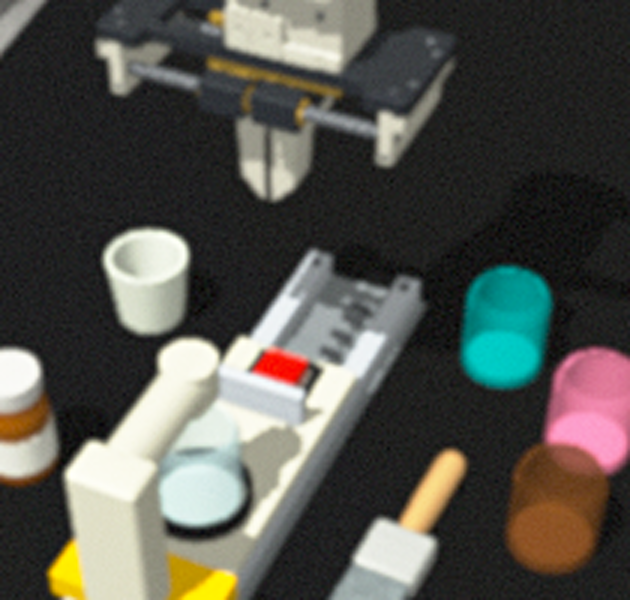

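View pics/wrist7.png

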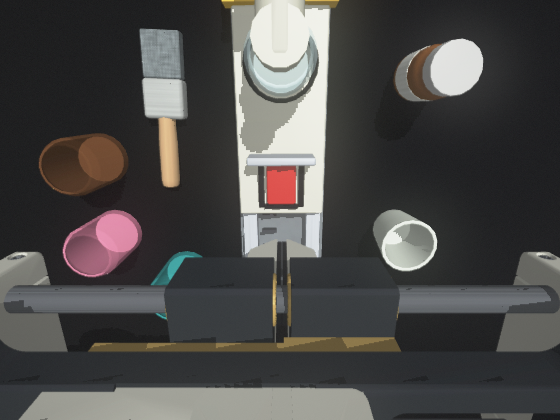

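View pics/top7.png

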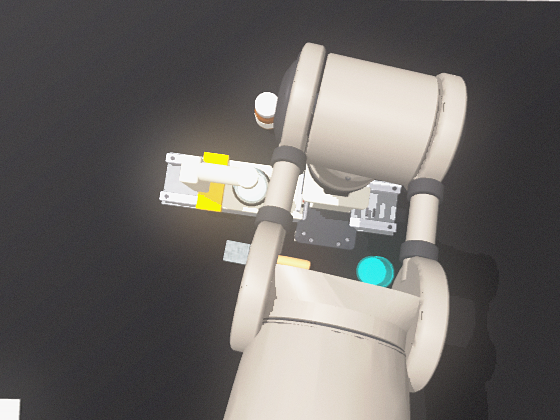

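```bash
python3 - <<'E'
from h import *
im,d=bot.capture("wrist");I=im.astype(int)
M=(I[...,0]>I[...,1]+80)&(abs(I[...,1]-I[...,2])<40)&(np.arange(560)>260)&(np.arange(560)<305)&(np.arange(420)[:,None]>160)&(np.arange(420)[:,None]<210)
M=M.astype(bool);vs,us=np.where(M);P=np.array([px2w("wrist",d,u,v) for u,v in zip(us,vs)])
print(len(P),np.median(P,0),((P.mean(0)-[562,-149,0])@[.125,.992,0]))
im,d=bot.capture("top");cv2.imwrite("pics/top8.png",cv2.resize(im[145:220,155:310,::-1],None,fx=5,fy=5,interpolation=2))
for u in range(206,242,2): print(u,px2w("top",d,u,205-0+ (u-224)*0.13).round(0),im[int(205+(u-224)*.13),u])
E
python3 rel.py|head -1
```

```text
919 [574.74774098 -44.47266287  51.45483313] 105.59716887342013
206 [560. 152.  44.] [247 247  10]
208 [560. 149.  44.] [247 247  10]
210 [559. 145.  44.] [247 247  10]
212 [559. 141.  46.] [247 247  10]
214 [558. 138.  44.] [247 248   9]
216 [558. 135.  42.] [248 249   4]
218 [558. 131.  44.] [248 250   3]
220 [557. 127.  43.] [246 220  77]
222 [558. 125.  35.] [222 215 197]
224 [557. 121.  38.] [233 226 212]
226 [557. 117.  36.] [234 228 214]
228 [556. 113.  39.] [232 225 209]
230 [556. 110.  37.] [233 227 213]
232 [555. 106.  35.] [233 227 211]
234 [555. 103.  36.] [234 227 213]
236 [555.  99.  35.] [233 228 212]
238 [554.  95.  37.] [233 226 213]
240 [553.  92.  38.] [232 227 212]
t 14.45 tcp [575.4 -49.1 157.8] along 100.8 across 0.8 F [ 0.7  0.2 -0.3] grip 0.2 q6 [-0.22  0.46  1.42 -0.    1.26 -0.09]
```

View pics/top8.png

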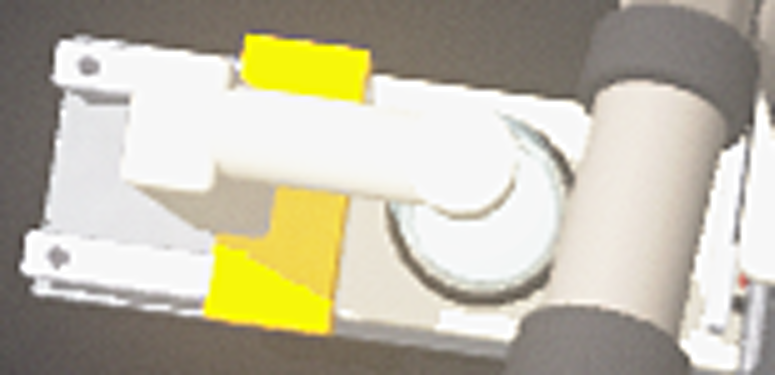

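The deck runs up to the yellow stop with no gap. The button is up at 51 mm, and the jar stands in its collar under the spout. I'm handing in.

```bash
python3 -c "
from plant import bot
print(bot.close_job())"
```

```text
the job is handed in; nothing more can be done
None
```

I pressed the button fully down with the shut fingertips and pushed the carriage about 105.5 mm until its nose met the yellow stop. Then I lifted straight off and handed the job in at about 14.5 s.

**Press:** The force rose sharply at the bottom of the button's travel, to about 14 N down. The TCP height stayed constant during the whole push, so the button stayed down all the way.

**Stop:** At the end the push force rose to about 7 N, against about 1.5 N of carriage friction, so the nose was bearing on the stop. My measurements before moving gave 105 mm of travel needed.

**After release:**
- The button top measured 51.5 mm above the bench, which is up.
- There was no visible gap between deck and stop.
- The jar stood upright in its seat under the spout, and the other things looked undisturbed.
- The robot was clear, with the contact force about zero.

**Disagreements:**
- The reported TCP lay about 40 mm below the real fingertips. Depth from two cameras showed it, and there was no force at the height where contact was expected. I pressed by depth and force instead.
- The trained networks' nose and stop points were off by 5 to 12 mm in the last pictures, so I relied on depth, the red-button measurement and force.
- I did not pull on the carriage to test the lock; I judged it only from the button's height.

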